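Lower the ratchet-locked bench magnifier over the board

ROBOT

A 6-joint arm with a two-finger parallel gripper is mounted at the origin on the work surface. World frame = base frame: x ahead of the robot, y to its left, z up, the work surface at z = 0. Lengths are in mm, angles in rad, forces in N, time in s.
With the tool pointing down it reaches from about 375 to 975 mm from the base axis. Payload 3.8 kg.
Tool frame: the origin (TCP) lies midway between the tips of the shut fingers; the grasp point (between the pads) lies 19 mm behind it; z points along the fingers, y is the line along which they close (so a half turn about z gives the same grasp; the last joint's range is limited). The gripper opens to 85 mm and grips with 20 to 120 N. Pads are 22 mm wide; open, the fingers measure 114 mm over their backs; the gripper's body (76 mm by 85 mm) begins 54 mm behind the grasp point. The pads swing forward as they close: fully open they stand 13 mm farther back than shut.
Start: joints at [-1.278, 0.264, 1.604, -0, 1.274, -0.037], TCP at [218.596, -638.619, 231.28] pointing down, gripper open.
Joint ranges: [-2.63, 2.63], [-0.94, 2.18], [0.31, 2.57], [-1.31, 4.45], [0, 2.66], [-2.55, 2.55]. Speed limits (rad/s): [2.57, 2.57, 3.14, 3.14, 3.14, 3.14].

INTERFACE

Orientations are given as a rotation vector (axis times angle).
In Python, from plant import r gives the robot as it stands.
- The arm moves only by the tool apply_moves, never from a script. Its argument "commands" is a list of rows, each a list of 5 numbers: the opening, from 0 (shut) to 1 (fully open), then the shift along the tool's x, y, z in units of 30 mm (1.0 is 30 mm), then the turn about the tool's z in units of 6 degrees (1.0 is 6 degrees). A call has 1 to 10 rows; each row is the pose to reach, as a shift and turn from the pose commanded when the call began, along the tool's axes at that moment; what a row does not reach only later rows make up. A row lasts 1/10 s, in which the tool goes at most 50 mm and 8.59 degrees, less where a joint would pass 70% of its speed; a pose out of reach is approached as far as the arm can. A call with a gripper value outside its range is refused whole. The fingers move at their own pace and stop on an object; "squeeze" is the grip in N (left out, the last holds). Time passes only in rows, so rows that repeat a pose let the fingers close. It gives the time, the measured TCP pose, the force, the opening and the grip force at its end, in the units of the state.
- r.sense(): the state, without advancing time (a new reading comes with each control period).
- r.capture(name): name is "scene" or "top" or "wrist"; returns the picture (384x512x3 uint8, blue, green, red); there is no depth.
- r.camera_info(name): a dict with "fovy" (degrees; the focal length in pixels is half the picture's height over the tangent of half this angle, whatever the lens; pixels are square), "cx", "cy" (the principal point, pixels), "pose" (4x4, takes a point from camera to world coordinates); the wrist camera has in their place "mount" (4x4, takes a point from camera to tool coordinates, whose origin is the TCP and whose axes are the flange's). Camera axes: x right, y down, z forward; pixel columns grow to the right and rows downward; lengths in mm; the calibration is good to about 2 mm. A picture is of the moment at which its call begins: read the wrist's pose just before it. camera_info takes no time and is no camera call.
- r.finish_job(): hands the job in; it is judged then, once.
The state is a dict: "time": time; "joint_pos": joint angles; "qd": joint speeds; "joint_torque": joint torques, N m; "tcp_pos": TCP position; "tool_rot": TCP orientation; "contact_force": force on the tool from outside, world axes, zero at the start; "moment": the same for the moment, N m; "opening": finger opening in mm; "grip_force": force on a finger pad.
Only numpy, scipy, OpenCV 4.12 (cv2) and the standard library are available. Lean on these libraries where they do the work, as an engineer would, in place of code of your own. Each camera call takes 0.05 s, during which the arm holds its last target. There are 200 camera calls.

TASK

The bench magnifier is propped up by its ratchet. Press the red pawl tab fully down so that the pawl comes clear of the teeth, then push the magnifier arm down past the teeth until it rests level on its stop above the open computer, and leave it there with the pawl still clear. Do not raise the arm higher than it stands, and leave everything else on the bench where it lies.

Things in the scene. Friction and masses are not known exactly. Their poses are not given: they have to be found in the camera images.
- stand: Magnifier stand, fixed to the bench: grey base 135 x 100 x 14 mm carrying dark steel cheeks (topmost edge 162 mm up), a toothed steel wheel and the pawl. Origin: on the bench surface right under the arm's hinge; z up; +x is the horizontal direction in which the lens arm points; y is parallel to both hinge axes. All moves of arm and pawl lie in the plane y = 0.
- hinge (a point): Point on the arm's hinge axis, 115 mm above the bench, in the plane y = 0. The toothed wheel turns about it with the arm; radius over the teeth 46 mm.
- magnifier_arm (a joint): Angle of the lens arm above level, rad: 0 = level, resting on its stop (down); starts near 0.9, pawl engaged. The wheel has some free play between teeth; after it a tooth meets the pawl and the arm goes no lower until the pawl is clear (a hard push only makes it give a few degrees). The hinge is stiff: the arm stays where it is left, and needs about 2 to 4 N at the thumb plate to go down.
- thumb_plate (a point): Centre of the upper face of the black rubber thumb plate at the far end of the lens arm, the place to push: plate 36 mm long (along the arm) x 50 mm wide x 6 mm thick, bent so that its outer end hangs down 0.35 rad against the arm. It lies 205 mm from the hinge along the arm, 1 mm above the arm's centre line. Nothing stands above it. Between hinge and plate: a 12 mm wide bar, then a round lens in a 90 mm steel ring (centre 130 mm from the hinge).
- pawl (a joint): Angle of the pawl, rad: 0 = nose in the teeth (locked), 0.32 = tab pressed right down to its stop; beyond about 0.2 the nose is clear of the teeth. A stiff pin, no spring: it stays where it is left.
- pawl_tab (a point): Centre of the upper face of the red pawl tab, 34 mm (along stand x) x 36 mm, 6 mm thick, level and 172 mm above the bench when locked, at stand x = -115 mm. It is pressed down about 15 mm with 2 to 4 N and swings about a pin at stand x = -65 mm, 151 mm above the bench.
- mini_pc: Open black mini computer case with green board, 125 x 120 x 36 mm, loose, under the lens; origin at the centre of its underside. Leave alone.
- flux_jar: Black jar, 54 mm wide, 58 mm high, loose; origin under its centre. Leave alone.
- red_lid: Red screw lid lying open side up, 60 mm wide, 13 mm high, loose; origin under its centre. Leave alone.
- heatsink: Copper and aluminium processor cooler, about 92 x 92 x 32 mm, loose; origin under its centre. Leave alone.
- disk_drive: Flat silver drive with paper label, 100 x 70 x 8 mm, loose; origin under its centre. Leave alone.
- screwdriver: Blue screwdriver lying flat, 170 mm long, loose; handle to its -x. Leave alone.
- esd_brush: Black brush lying flat, 160 mm long, loose; handle to its -x. Leave alone.

How it is judged (in metres and radians):
On the way, in this order (a step that is already met when the one before it is completed fails the run):
1. the pawl is pressed clear of the teeth while the arm still stands up (value of joint pawl above 0.2 rad and value of joint magnifier_arm above 0.5 rad), for 0.1 s.
2. the arm is pushed down level onto its stop (value of joint magnifier_arm below 0.05 rad), for 0.1 s.
At the end, for the whole second after the job is handed in: The magnifier arm rests level on its stop (within 0.05 rad, about 3 degrees), at rest, the pawl is still clear of the teeth (over 0.2 rad), and every loose thing lies within 25 mm of where it was (value of joint magnifier_arm below 0.05 rad and value of joint pawl above 0.2 rad and velocity of joint magnifier_arm between -0.05 and 0.05 rad/s and distance of each of mini_pc, flux_jar, red_lid, heatsink, disk_drive, screwdriver, esd_brush from where it was at the start of the episode below 0.025 m); the robot touches nothing.
It fails at once if the magnifier arm is lifted clearly above its starting height (over 1.08 rad) (value of joint magnifier_arm above 1.08 rad).
It fails at once if a loose thing on the bench is pushed away, lifted or carried (over 25 mm) (distance of any of mini_pc, flux_jar, red_lid, heatsink, disk_drive, screwdriver, esd_brush from where it was at the start of the episode above 0.025 m).
It also fails if it takes over 42 s, if anything falls off the work surface, if the arm or the gripper's body presses on something with over 40 N, if the wrist force passes 120 N, or if a joint passes its speed limit or range.

## Working session

There is one attempt and no reset: what is moved stays moved. The work goes in short steps, Python scripts to look and compute and a tool call to move; the robot and the scene stay as the last step left them, time stands still between calls to the robot, and variables do not carry over. Pictures are saved under pics/ and viewed, at most 10 in all, crops included, and the job is handed in when it is done.

Besides the shell and the picture viewer there is one more tool, called after "Emit:" in YAML: its name, and indented under it one key for each argument. apply_moves: Moves the arm, as the interface text tells. Its arguments: {"type":"object","properties":{"commands":{"type":"array","items":{"type":"array","items":{"type":"number"}}},"squeeze":{"type":"number"}},"required":["commands"]}

```bash
mkdir -p pics
python3 - <<'E'
from plant import r
import cv2
for n in("scene","top"):
    im=r.capture(n); cv2.imwrite(f"pics/{n}0.png",cv2.resize(im,None,fx=1.5,fy=1.5,interpolation=cv2.INTER_CUBIC))
    print(r.camera_info(n))
print(r.camera_info("wrist")); print(r.sense())
E
```

```text
{'fovy': 52.000355199440754, 'cx': 254.9052576527972, 'cy': 195.7282768994335, 'pose': array([[-8.62718251e-01,  4.44625189e-01, -2.40885161e-01,
         7.85957405e+02],
       [ 5.05659218e-01,  7.53708613e-01, -4.19800049e-01,
         4.31273190e+02],
       [-5.09645544e-03, -4.83974966e-01, -8.75067002e-01,
         1.06910021e+03],
       [ 0.00000000e+00,  0.00000000e+00,  0.00000000e+00,
         1.00000000e+00]])}
{'fovy': 51.71574797344956, 'cx': 256.02725746472373, 'cy': 189.21929134487863, 'pose': array([[-2.37953847e-02, -9.77494609e-01,  2.09614097e-01,
         2.91950860e+02],
       [-9.99715140e-01,  2.28785809e-02, -6.79781031e-03,
        -3.27239528e+01],
       [ 1.84914986e-03, -2.09716143e-01, -9.77760564e-01,
         1.29689073e+03],
       [ 0.00000000e+00,  0.00000000e+00,  0.00000000e+00,
         1.00000000e+00]])}
{'fovy': 63.582246561937666, 'cx': 256.92030553903453, 'cy': 194.31419428991887, 'mount': array([[ 7.06981581e-04, -9.66433639e-01, -2.56915399e-01,
         6.46877705e+01],
       [ 9.99999741e-01,  6.48688287e-04,  3.11648176e-04,
       
[... 178 characters left out ...]
0000e+00]])}
{'time': 0.1, 'joint_pos': array([-1.27789872e+00,  2.64692075e-01,  1.60526473e+00, -3.15828912e-05,
        1.27367845e+00, -3.69169348e-02]), 'qd': array([ 0.00079287, -0.00224368, -0.00091672, -0.00058097,  0.00046042,
        0.0007737 ]), 'joint_torque': array([ 7.47930480e-04, -5.16706395e+01, -3.68587911e+01,  4.53725318e-05,
        6.33823147e-03, -7.17179455e-05]), 'tcp_pos': array([ 218.3956396 , -637.98863061,  230.06216021]), 'tool_rot': array([-3.09697546e+00, -5.15408973e-01,  4.56279591e-04]), 'contact_force': array([-0.45351654,  0.53263849,  0.33224014]), 'moment': array([-0.01707747,  0.00224666,  0.03609157]), 'grip_force': 0.0, 'opening': 85.17544373837268}
```

View pics/scene0.png

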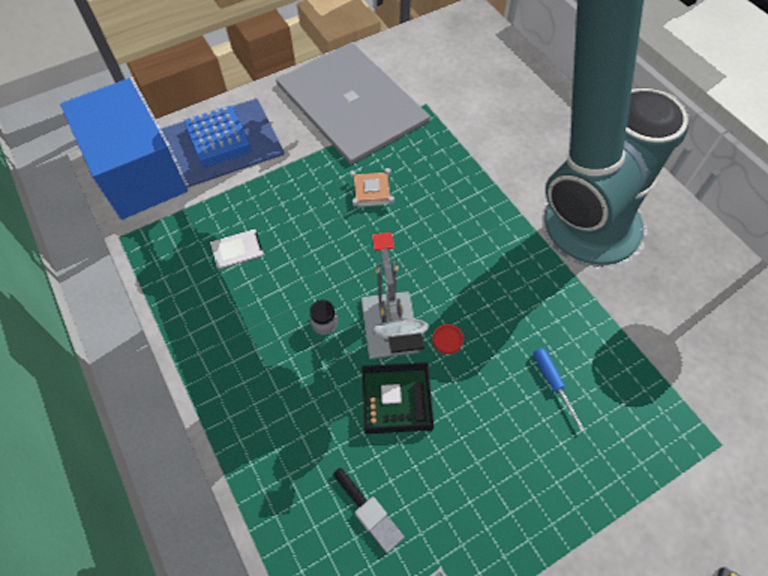

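View pics/top0.png

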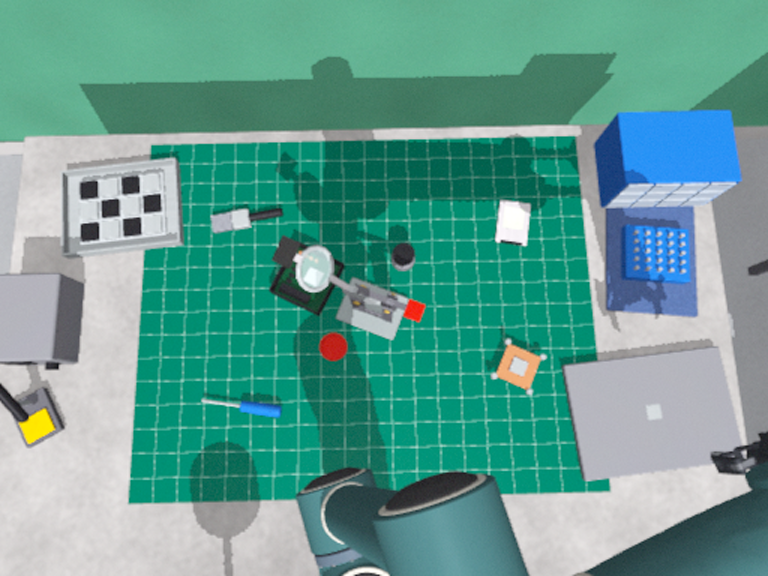

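The scene view shows the red tab at (383,241) and the plate at (406,343). The top view shows the tab at (414,310), the plate at about (288,251), and the grey base, with corners at about (338,322), (352,280), (410,299) and (393,338). These are all pixels at 1.5x.

```bash
cat > h.py <<'E'
import numpy as np
def f(c): return 192/np.tan(np.radians(c["fovy"])/2)
def ray(c,uv,T=None):
    T=c["pose"] if T is None else T
    d=T[:3,:3]@np.array([(uv[0]-c["cx"])/f(c),(uv[1]-c["cy"])/f(c),1.]); return T[:3,3],d/np.linalg.norm(d)
def tri(rays):
    A=[np.eye(3)-np.outer(d,d) for o,d in rays]
    p=np.linalg.solve(sum(A),sum(a@o for a,(o,d) in zip(A,rays)))
    return p,[np.linalg.norm(a@(p-o)) for a,(o,d) in zip(A,rays)]
def onz(R,z): o,d=R; return o+d*(z-o[2])/d[2]
E
python3 - <<'E'
from plant import r
from h import *
import cv2
S,T=r.camera_info("scene"),r.camera_info("top")
g=lambda a,b:tri([ray(S,np.array(a)/1.5),ray(T,np.array(b)/1.5)])
print("tab",g((383,241),(414,310))); print("plate",g((406,343),(288,251)))
t=g((383,241),(414,310))[0];p=g((406,343),(288,251))[0]
print(np.linalg.norm((p-t)[:2]),np.degrees(np.arctan2(*(p-t)[1::-1])))
for c in [(338,322),(352,280),(410,299),(393,338)]: print(onz(ray(T,np.array(c)/1.5),14))
print(np.degrees(r.sense()["tool_rot"]))
a=r.capture("scene")[140:260,210:310]; b=r.capture("top")[140:240,165:300]
cv2.imwrite("pics/c1.png",np.hstack([cv2.resize(a,(400,480),interpolation=2),cv2.resize(b,(400,296),interpolation=2)if 0 else cv2.copyMakeBorder(cv2.resize(b,(400,296),interpolation=2),0,184,0,0,0)]))
E
```

```text
tab (array([480.98384221, -96.74436169, 166.56254573]), [np.float64(0.48969923127592196), np.float64(0.4896992312758717)])
plate (array([577.13878342, 133.08493132, 261.41367701]), [np.float64(1.9052846732280686), np.float64(1.905284673227901)])
249.13305008361618 67.29676121046592
[484.3331458   60.61655684  14.        ]
[577.29222054  28.96978716  14.        ]
[531.57857063 -97.82806044  14.        ]
[446.56977048 -58.18591832  14.        ]
[-1.77443623e+02 -2.95307589e+01  2.61428949e-02]
```

View pics/c1.png

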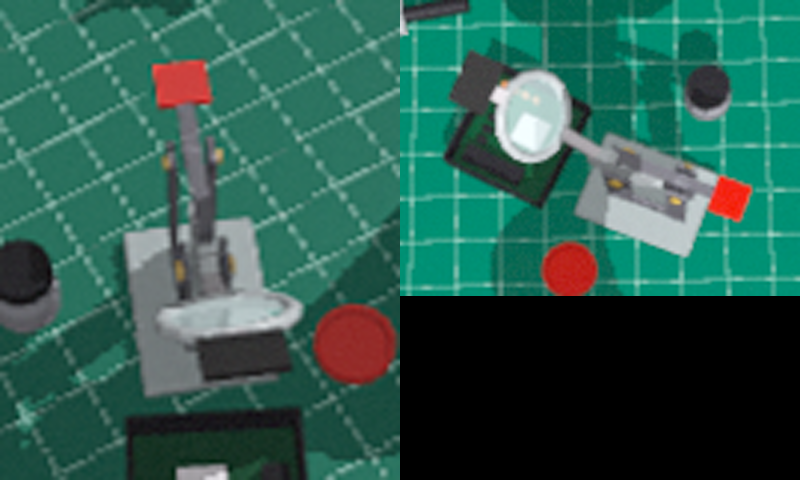

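Emit:
apply_moves:
  commands:
    - [0,13,-13,-1,-8]
    - [0,13,-13,-1,-8]
    - [0,13,-13,-1,-8]
    - [0,13,-13,-1,-8]
    - [0,13,-13,-1,-8]
    - [0,13,-13,-1,-8]
    - [0,13,-13,-1,-8]
    - [0,13,-13,-1,-8]
    - [0,13,-13,-1,-8]
    - [0,13,-13,-1,-8]
  squeeze: 20

```text
time: 1.2
tcp_pos: [438.6, -188.3, 258.7]
tool_rot: [2.621, 1.731, 0.001]
contact_force: [0.9, 0.1, 0.2]
opening: 0.1
grip_force: 0.0
```

Emit:
apply_moves:
  commands:
    - [0,1,0,-0.7,0]
    - [0,1,0,-0.7,0]
    - [0,1,0,-0.7,0]
    - [0,1,0,-0.7,0]

```text
time: 1.6
tcp_pos: [449.4, -163.3, 278.7]
tool_rot: [-2.621, -1.731, 0.002]
contact_force: [-0.5, -1.1, 0.3]
opening: 0.0
grip_force: 0.0
```

Run:
```python
from plant import r
import cv2
s=r.sense(); print(s["tcp_pos"],s["tool_rot"],s["time"])
im=r.capture("wrist"); cv2.imwrite("pics/w1.png",cv2.resize(im,None,fx=1.5,fy=1.5,interpolation=2))
```

```text
[ 449.3663253  -163.26664353  278.72131937] [-2.62126447e+00 -1.73053301e+00  1.64764677e-03] 1.6
```

View pics/w1.png

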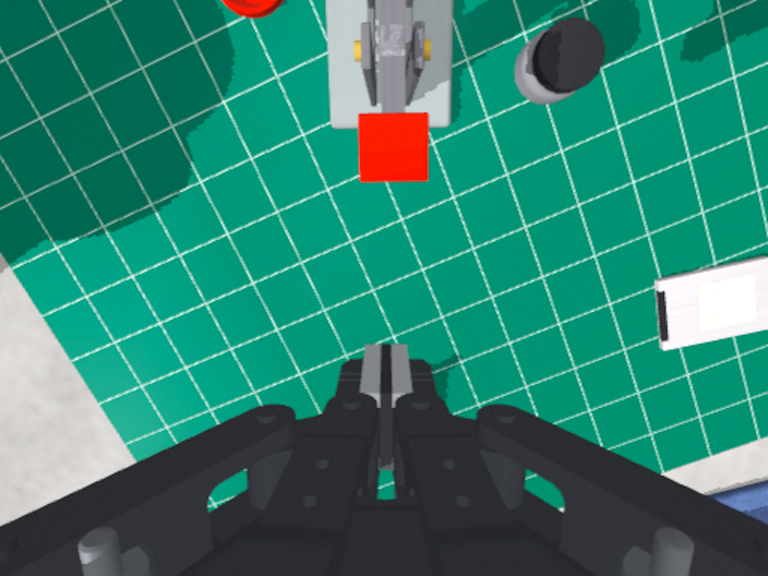

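The tab is at (394,147), with its edges parallel to the image axes, so the stand's +x is along tool x (about 67°).

```bash
cat >> h.py <<'E'
from scipy.spatial.transform import Rotation as Ro
def wT(c,p,rv):
    M=np.eye(4); M[:3,:3]=Ro.from_rotvec(rv).as_matrix(); M[:3,3]=p; return M@c["mount"]
E
python3 - <<'E'
from plant import r
from h import *
s=r.sense();W=r.camera_info("wrist");S,T=r.camera_info("scene"),r.camera_info("top")
M=wT(W,s["tcp_pos"],s["tool_rot"]); R=ray(W,(393.5/1.5,147/1.5),M)
p,e=tri([R,ray(S,(255.4,160.9)),ray(T,(276,207))]); print(p,e,onz(R,172))
A=Ro.from_rotvec(s["tool_rot"]).as_matrix()
for q in(p,onz(R,172)): print(A.T@(q-s["tcp_pos"])/30)
u=A[:,0]; h=onz(R,172)+115*u; print(u,h, h+205*.62*u, (np.array([577,133,0])-h)@A[:,:2])
E
```

```text
[481.19036769 -96.21225101 165.96378605] [np.float64(1.3506860135479477), np.float64(0.5614180034022905), np.float64(1.128676032862481)] [482.21075069 -95.78934572 172.        ]
[2.48215774 0.10389767 3.75060536]
[2.50841784 0.12931575 3.54934874]
[ 3.93616949e-01  9.19274448e-01 -4.31255615e-04] [527.47669985   9.92721583 171.9504056 ] [577.5054141  126.76699821 171.89559302] [132.70503066  -2.66157298]
```

Emit:
apply_moves:
  commands:
    - [0,2.5,0.1,1,0]
    - [0,2.5,0.1,2,0]
    - [0,2.5,0.1,2.8,0]
    - [0,2.5,0.1,3.3,0]
    - [0,2.5,0.1,3.5,0]
    - [0,2.5,0.1,3.6,0]
    - [0,2.5,0.1,3.7,0]
    - [0,2.5,0.1,3.8,0]
    - [0,2.5,0.1,3.9,0]
    - [0,2.5,0.1,3.9,0]

```text
time: 2.65
tcp_pos: [483.3, -96.3, 163.6]
tool_rot: [2.618, 1.729, 0.002]
contact_force: [0.0, -4.3, 2.7]
opening: 0.1
grip_force: 1.8
```

Emit:
apply_moves:
  commands:
    - [0,0,0,0.1,0]
    - [0,0,0,0.2,0]
    - [0,0,0,0.3,0]
    - [0,0,0,0.3,0]
    - [0,0,0,0.3,0]

```text
time: 3.15
tcp_pos: [483.6, -96.8, 157.8]
tool_rot: [2.617, 1.73, 0.001]
contact_force: [-8.5, -6.1, 21.7]
opening: 0.2
grip_force: 11.4
```

Emit:
apply_moves:
  commands:
    - [0,0,0,-1,0]
    - [0,0,0,-2.5,0]
    - [0,0,0,-4,0]
    - [0,0,0,-5.3,0]
    - [0,0,0,-6.3,0]
    - [0,0,0,-6.3,0]
    - [0,0,0,-6.3,0]

```text
time: 3.85
tcp_pos: [483.0, -94.6, 343.3]
tool_rot: [2.62, 1.731, 0.004]
contact_force: [0.1, 0.4, -0.4]
opening: 0.0
grip_force: 0.0
```

Run:
```python
from plant import r
import cv2
s=r.sense(); print(s["tcp_pos"],s["tool_rot"],s["time"])
im=r.capture("wrist"); cv2.imwrite("pics/w2.png",cv2.resize(im,None,fx=1.5,fy=1.5,interpolation=2))
```

```text
[483.01932585 -94.59309792 343.30531818] [2.61994795 1.73097952 0.00420291] 3.85
```

View pics/w2.png

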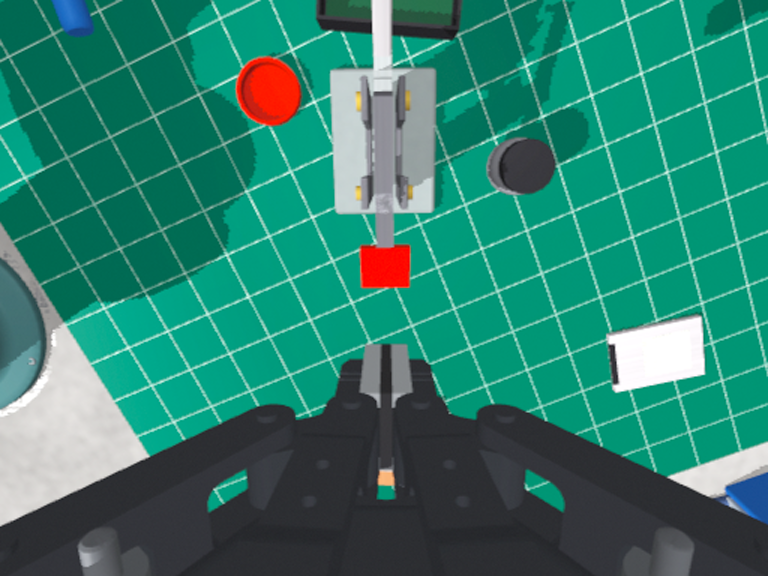

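The tab (385,266) is foreshortened, so it has tilted down, and the arm bar runs straight up the picture at column 383. Next I look at the plate from close by.

Emit:
apply_moves:
  commands:
    - [0,1.6,0,0,0]
    - [0,3.2,0,0,0]
    - [0,4.8,0,0,0]
    - [0,6.2,0,0,0]
    - [0,6.2,0,0,0]
    - [0,6.2,0,0,0]

```text
time: 4.5
tcp_pos: [554.4, 77.1, 339.8]
tool_rot: [-2.618, -1.734, 0.006]
contact_force: [0.8, -0.6, -0.6]
opening: -0.1
grip_force: 0.0
```

Run:
```python
from plant import r
import cv2
s=r.sense(); print(s["tcp_pos"],s["tool_rot"],s["time"])
im=r.capture("wrist"); cv2.imwrite("pics/w3.png",cv2.resize(im,None,fx=1.5,fy=1.5,interpolation=2))
```

```text
[554.38813581  77.09796204 339.75413873] [-2.61755252 -1.73360379  0.00626902] 4.5
```

View pics/w3.png

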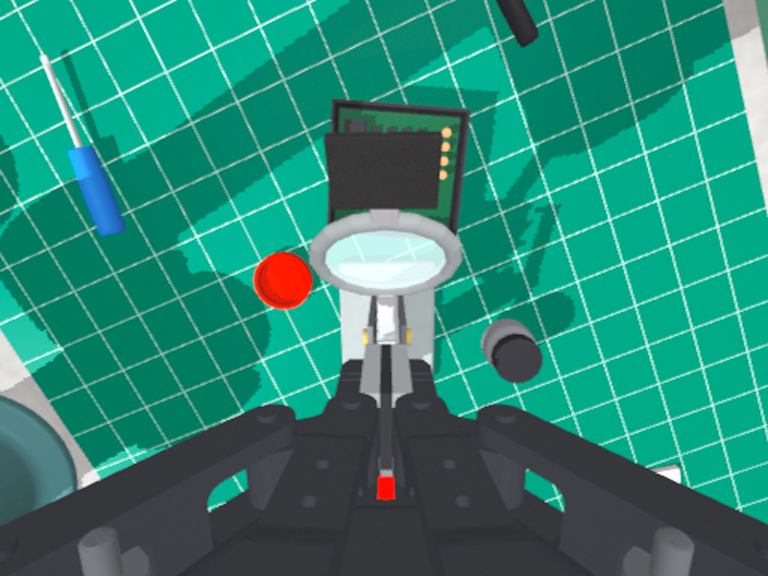

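The plate spans about (327,134) to (439,208), with its centre at (384,170), and is well aligned.

Run:
```python
from plant import r
from h import *
s=r.sense();W=r.camera_info("wrist");S,T=r.camera_info("scene"),r.camera_info("top")
M=wT(W,s["tcp_pos"],s["tool_rot"]); R=ray(W,(384/1.5,170/1.5),M)
p,e=tri([R,ray(S,(271,229)),ray(T,(191.8,167.5))]); print(p,e)
A=Ro.from_rotvec(s["tool_rot"]).as_matrix()
print(A.T@(p-s["tcp_pos"])/30, A[:,0])
h=np.array([527.5,9.9,115])
print("radius",np.linalg.norm(p-h), "angle",np.arctan2(p[2]-115,(p-h)@A[:,0]))
a0=np.arctan2(p[2]-115,(p-h)@A[:,0])
for a in np.linspace(a0,0,11):
    q=h+205*(np.cos(a)*A[:,0]*[1,1,0])+[0,0,205*np.sin(a)]
    print(a.round(2),q.round(), (A.T@(q-s["tcp_pos"])/30).round(2))
```

```text
[577.33974645 134.39020851 260.93425117] [np.float64(1.3517928039332248), np.float64(2.088181431423956), np.float64(2.1942283386571573)]
[ 2.09120119 -0.04657225  2.64138049] [ 0.39158667  0.92013903 -0.00200818]
radius 198.18833973335182 angle 0.8288536920286836
0.83 [582. 137. 266.] [2.24 0.05 2.47]
0.75 [586. 148. 254.] [2.64 0.05 2.87]
0.66 [591. 159. 241.] [3.01 0.05 3.3 ]
0.58 [595. 168. 227.] [3.34 0.05 3.76]
0.5 [598. 176. 213.] [3.63 0.05 4.24]
0.41 [601. 183. 198.] [3.88 0.06 4.75]
0.33 [603. 188. 182.] [4.09 0.06 5.28]
0.25 [605. 193. 165.] [4.25 0.06 5.82]
0.17 [607. 196. 149.] [4.37 0.06 6.37]
0.08 [607. 198. 132.] [4.44 0.06 6.94]
0.0 [608. 199. 115.] [4.47 0.06 7.5 ]
```

Emit:
apply_moves:
  commands:
    - [0,1.3,0,0.8,0]
    - [0,2.1,0,1.6,0]
    - [0,2.2,0,2.0,0]
    - [0,2.3,0,2.3,0]
    - [0,2.5,0,2.5,0]
    - [0,2.6,0,2.7,0]
    - [0,2.8,0,2.9,0]
    - [0,2.9,0,3.1,0]
    - [0,3.1,0,3.3,0]
    - [0,3.2,0,3.5,0]

```text
time: 5.55
tcp_pos: [593.8, 165.4, 237.6]
tool_rot: [2.621, 1.732, 0.004]
contact_force: [-0.5, 1.9, 5.2]
opening: 0.1
grip_force: 2.1
```

Emit:
apply_moves:
  commands:
    - [0,0.15,0,0.25,0]
    - [0,0.3,0,0.5,0]
    - [0,0.45,0,0.75,0]
    - [0,0.55,0,1.0,0]
    - [0,0.7,0,1.25,0]
    - [0,0.8,0,1.5,0]
    - [0,0.9,0,1.75,0]
    - [0,1.0,0,2.0,0]
    - [0,1.1,0,2.25,0]
    - [0,1.15,0,2.5,0]

```text
time: 6.55
tcp_pos: [606.3, 195.8, 161.4]
tool_rot: [2.621, 1.731, -0.002]
contact_force: [1.2, 0.2, 2.9]
opening: 0.4
grip_force: 1.5
```

Emit:
apply_moves:
  commands:
    - [0,0.05,0,0.25,0]
    - [0,0.1,0,0.5,0]
    - [0,0.1,0,0.75,0]
    - [0,0.12,0,1.0,0]
    - [0,0.12,0,1.2,0]
    - [0,0.12,0,1.35,0]
    - [0,0.12,0,1.45,0]
    - [0,0.12,0,1.45,0]

```text
time: 7.35
tcp_pos: [607.7, 199.7, 118.5]
tool_rot: [-2.621, -1.732, 0.0]
contact_force: [1.1, 3.0, 1.1]
opening: -0.2
grip_force: 1.3
```

Not on the stop yet, as the force is only about 1 N. I'll press a little further.

Emit:
apply_moves:
  commands:
    - [0,0,0,0.1,0]
    - [0,0,0,0.2,0]
    - [0,0,0,0.3,0]
    - [0,0,0,0.3,0]

```text
time: 7.75
tcp_pos: [608.2, 199.7, 116.9]
tool_rot: [2.621, 1.731, 0.002]
contact_force: [-13.1, 0.1, 32.6]
opening: 0.0
grip_force: 14.5
```

Emit:
apply_moves:
  commands:
    - [0,0,0,-0.5,0]
    - [0,0,0,-1.5,0]
    - [0,0,0,-3,0]
    - [0,0,0,-4.5,0]
    - [0,-0.5,0,-6,0]
    - [0,-1.5,0,-6.5,0]
    - [0,-2.5,0,-6.5,0]
    - [0,-2.5,0,-6.5,0]

```text
time: 8.55
tcp_pos: [576.7, 127.0, 305.2]
tool_rot: [2.622, 1.727, -0.005]
contact_force: [-0.9, -0.8, -0.1]
opening: -0.0
grip_force: 0.0
```

Run:
```python
from plant import r
import cv2,numpy as np
s=r.sense(); print(s["tcp_pos"],s["tool_rot"],s["time"])
im=r.capture("wrist"); t=r.capture("scene")[100:292,190:322]
cv2.imwrite("pics/w4.png",np.hstack([im[:,60:400],cv2.resize(t,(264,384),interpolation=2)]))
```

```text
[576.66603429 126.954355   305.22173973] [ 2.62230063  1.72712041 -0.00487863] 8.55
```

View pics/w4.png

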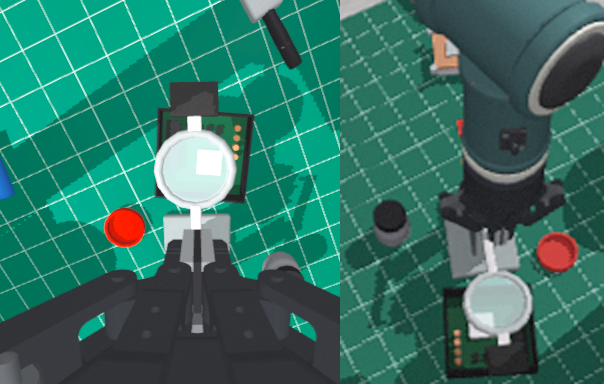

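Emit:
apply_moves:
  commands:
    - [0,-1.5,0,-1.2,0]
    - [0,-3,0,-1.2,0]
    - [0,-4.5,0,-1.2,0]
    - [0,-6,0,-1.2,0]
    - [0,-7.5,0,-1.2,0]
    - [0,-8,0,-1.2,0]
    - [0,-8,0,-1.2,0]
    - [0,-8,0,-1.2,0]

```text
time: 9.45
tcp_pos: [484.5, -89.4, 340.2]
tool_rot: [-2.62, -1.73, 0.0]
contact_force: [0.1, 0.1, 0.3]
opening: -0.3
grip_force: 0.0
```

Run:
```python
from plant import r
import cv2
s=r.sense(); print(s["tcp_pos"],s["tool_rot"],s["time"])
im=r.capture("wrist"); cv2.imwrite("pics/w5.png",cv2.resize(im,None,fx=1.5,fy=1.5,interpolation=2))
```

```text
[484.51250569 -89.42836077 340.24268414] [-2.62018930e+00 -1.73037663e+00  3.85438081e-04] 9.45
```

View pics/w5.png

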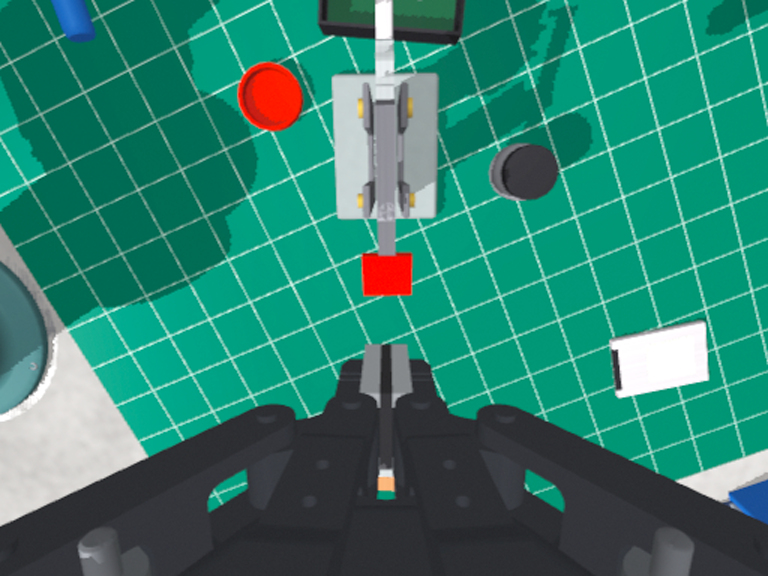

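The tab at (387,274) is unchanged and still tilted down. The arm is level, and the loose things in view lie where they were. I'm handing in.

```bash
python3 -c "
from plant import r
print(r.finish_job())"
```

```text
the job is handed in; nothing more can be done
None
```

I pressed the pawl down to its stop and pushed the magnifier arm down level onto its own stop. The final pictures show the pawl still clear and nothing in view moved, and I handed the job in at about 9.5 s, with no verdict returned.

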